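# Clear the cash box lid, key its sticky lock and hold it turned

## Robot

A 7-joint arm with a two-finger parallel gripper is mounted at the origin on the work surface. World frame = base frame: x ahead of the robot, y to its left, z up, the work surface at z = 0. Lengths are in m, angles in rad, forces in N, time in s.
With the tool pointing down it reaches from about 0.4 to 0.875 m from the base axis. Payload 19.3 kg.
Tool frame: the origin (TCP) lies on the front face of the gripper's body, between the roots of the fingers; the fingertips stand 73 mm ahead of it and the grasp point (between the pads) lies 54 mm ahead of it; z points along the fingers, y is the direction in which the jaws open and shut (so a half turn about z gives the same grasp; the last joint's range is limited). The gripper opens to 85 mm and grips with 20 to 120 N. Pads are 22 mm wide; open, the fingers measure 114 mm over their backs; the gripper's body (76 mm by 85 mm) begins 54 mm behind the grasp point. The pads swing forward as they close: fully open they stand 13 mm farther back than shut.
Start: joints at [-1.322, 0.521, -0.036, 1.599, 0.021, 1.021, -0.113], TCP at [0.196, 0.593, 0.304] pointing down, gripper open.
Joint ranges: [-2.91, 2.91], [-0.3, 2.13], [-1.5, 1.42], [0.17, 2.43], [-1.26, 4.41], [0.16, 1.93], [-2.52, 2.52]. Speed limits (rad/s): [1.89, 1.89, 2.39, 2.39, 3.01, 3.01, 3.01].

## Interface

Orientations are given as [roll, pitch, yaw] about the fixed x, y, z axes, in that order (R = Rz(yaw) Ry(pitch) Rx(roll)).
In Python, from workcell import bot gives the robot as it stands.
- The arm moves only by the shell command python3 -m crank 'ROWS' [OPENING] [FORCE]. ROWS is a JSON object of lists of equal length, an entry for each row: "travel": the shift along the world's x, y, z in cm, a list of three; "rot": the turn, a rotation vector about the world's x, y, z in degrees, a list of three. A call has 1 to 8 rows; each row is the pose to reach, as a shift and turn from the pose commanded when the call began; what a row does not reach only later rows make up. A row lasts 1/10 s, in which the tool goes at most 50 mm and 8.59 degrees, less where a joint would pass 70% of its speed; a pose out of reach is approached as far as the arm can. A call with a gripper value outside its range is refused whole. OPENING is the opening, from -1 (shut) to 1 (fully open), so that 0 is half open, set as the call begins (- or left out, the last holds). The fingers move at their own pace and stop on an object; FORCE is the grip in N (left out, the last holds). Time passes only in rows, so rows that repeat a pose let the fingers close. It gives the time, the measured TCP pose, the force and the opening at its end, in the units of the state.
- bot.observe(): the state, without advancing time (a new reading comes with each control period).
- bot.grab_frame(name): name is "side" or "top" or "wrist"; returns the picture (480x640x3 uint8, red, green, blue); there is no depth.
- bot.camera_model(name): a dict with "fx", "fy", "cx", "cy" (pixels), "k1" (the pictures are not rectified: a ray, as slopes to the right and down, at radius r is drawn at 1 + k1 r^2 times it, then the intrinsics apply), "R" (3x3) and "t" (3): a world point X has camera coordinates R X + t. Camera axes: x right, y down, z forward; pixel columns grow to the right and rows downward; lengths in m; the calibration is good to about 2 mm. A picture is of the moment at which its call begins: read the wrist's pose just before it. camera_model takes no time and is no camera call; for the wrist camera it gives the pose at the moment of the call.
- bot.job_done(): hands the job in, once; it reports no verdict.
Trained networks look in the newest picture that a camera, given by its name, has taken for a name from the list of things; names that differ only in an ending like _2 or _b are one class to them, and where a whole thing is asked for, a point or a joint stands for the part that bears it (a point fixed in the world has none). Each returns a list of dicts, best first, with "conf" (0 to 1); they miss things now and then, are a little off and sometimes report something else, mostly with a low value. They report only what shows in the picture. A call takes as long as a camera call.
- bot.silhouettes(camera, thing): "pixels" (480x640 bool, what is visible of it) and "box" ([centre column, centre row, width, height] in pixels, round what is visible of it).
The state is a dict: "clock": time; "qpos": joint angles; "qd": joint speeds; "joint_efforts": joint torques, N m; "position": TCP position; "tool_rot": TCP orientation; "force": force on the tool from outside, world axes, zero at the start; "moment": the same for the moment, N m; "grip_width": finger opening in m.
Only numpy, scipy, OpenCV 4.12 (cv2) and the standard library are available. Lean on these libraries where they do the work, as an engineer would, in place of code of your own. Each camera call takes 0.05 s, during which the arm holds its last target.

## Task

I want to open the blue cash box: first take the green candy jar off its lid and stand the jar upright in the middle of its small round white stand. Then take the orange-headed key out of the pen stand and push it fully home into the lock in the lid, easing it with small wiggles past the sticky pins instead of forcing it, and turn it a quarter turn clockwise. The lock springs back, so finish while still gripping the key and holding it turned so that I can lift the lid, and leave the other things on the table alone.

Things in the scene. Friction and masses are not known exactly. Their poses are not given: they have to be found in the camera images.
- cashbox: Blue steel cash box with a closed lid, 160 mm (x) by 200 mm (y) by 90 mm high, heavy, does not move. Origin at the centre of its underside; x runs from its front to its back, z up. Nothing on the lid stands up but the lock's rosette (3.5 mm) and, at first, the jar.
- keyhole (a point): Middle of the lock's brass face, 93 mm above the table in the box's lid, 45 mm in front of the lid's centre; axes are the box's. The face is 22 mm across in a steel rosette 36 mm across. With joint plug at 0 the key slot is 10.4 mm long along this x axis and 4.0 mm wide along y; it goes straight down, over 30 mm deep, with a 2 mm bevel round its mouth.
- lock_pins (a point): Point on the lock's axis 14.5 mm below keyhole. Two sprung pins, 10 and 19 mm below the face, stick 3 mm into the slot from its short ends (the first at +x, the second at -x). They are gummed up: a straight push jams on them up to 30 N or more; moving the key 1 to 2 mm to and fro along the slot's length at under 15 N frees it. Until the key is home they keep the lock from turning.
- plug (a joint): Turn of the lock, rad: 0 as found, grows as the key turns clockwise seen from above; a quarter turn is 1.57, a stop lies a little beyond, at 1.85. A spring turns it back when let go (0.02 to 0.1 N m). With the key's play in the slot and the grip's give the lock lags the hand by about 0.2 rad, so the hand turns a little more than the lock.
- key_head (a point): Centre of the key's orange plastic head, a block 28 mm (x) by 10 mm (y) by 36 mm high (z), the part to grip; z points from the blade to the head (up as found). The key stands upright in a slot of the pen stand, blade down, its shoulder on the stand's top. 30 g, 70.5 mm long over all.
- key_shoulder (a point): Underside of the steel shoulder (18 by 9 mm, 6 mm high) below the key's head, 24 mm below key_head; it rests on the lock's face when the key is fully home. Below it the blade reaches 28.5 mm down: 9 mm wide (x) by 3 mm thick (y), with a V-shaped tip 4.5 mm long. It works either way round.
- penstand: Oak pen stand, a block 60 mm (x) by 140 mm (y) by 48 mm high, does not move; origin at the centre of its underside. The key's slot, 11 mm by 5 mm, long along x, lies at y = -45 mm; two pens stand at y = +57 mm, lean a little away from the key and reach 140 mm above the table.
- jar_centre (a point): Middle of the candy jar, half-way up: green glass, 54 mm across and 66 mm high, with a brass twist cap 47 mm across on it, 84 mm in all; 180 g, closed and empty. It stands upright on the box's lid.
- jarstand_top (a point): Middle of the top of the jar's turned, white-painted wooden stand: a round top 64 mm across, 70 mm above the table, on a thin stem; does not move.
- lamp: Battery table lamp with a paper shade and a brass knob, 217 mm high, at the side of the table; loose. Origin under its centre.
- coaster: White ceramic coaster, 96 mm across, 8 mm high, loose. Origin under its centre.
- teaglass: Clear tea glass, 56 mm across and 85 mm high, loose, standing on the coaster. Origin under its centre.
- remote: Black remote control, 160 by 44 by 18 mm, loose. Origin under its centre.
- spintop: Red plastic spinning top, 48 mm across, lying on its side, loose. Origin at its point.

How it is judged:
By the outcome, as a careful person would: the job done as asked, in the order asked, and still so for the second after the job is handed in, while the arm keeps its last pose, push and grip.
It also fails if it takes over 67 s, if anything falls off the work surface, if the arm or the gripper's body presses on something with over 40 N, if the wrist force passes 120 N, or if a joint passes its speed limit or range.

## Working session

There is one attempt and no reset: what is moved stays moved. The work goes in short steps, Python scripts to look and compute and a shell command to move; the robot and the scene stay as the last step left them, time stands still between calls to the robot, and variables do not carry over. Pictures are saved under pics/ and viewed, and the job is handed in when it is done.

```bash
ls; mkdir -p pics
python3 - <<'E'
from workcell import bot
import cv2,numpy as np
s=bot.observe(); print({k:np.round(v,3).tolist() for k,v in s.items()})
for n in ["side","top"]:
    im=bot.grab_frame(n); cv2.imwrite(f"pics/{n}0.png",im[:,:,::-1]); m=bot.camera_model(n); print(n,{k:np.round(v,4).tolist() for k,v in m.items()})
E
```

```text
pics
{'clock': 0.0, 'qpos': [-1.322, 0.522, -0.036, 1.6, 0.021, 1.021, -0.113], 'qd': [-0.0, 0.0, -0.001, 0.002, -0.002, 0.001, -0.002], 'joint_efforts': [0.0, -92.712, 1.98, -36.991, 0.018, 0.008, 0.0], 'position': [0.196, 0.593, 0.303], 'tool_rot': [-3.141, 0.0, 2.823], 'force': [-0.507, -0.601, 0.522], 'moment': [-0.041, 0.045, -0.028], 'grip_width': 0.085}
side {'fx': 479.1023, 'fy': 479.1023, 'cx': 316.1903, 'cy': 243.7481, 'k1': -0.0747, 'R': [[-0.9917, -0.127, -0.0181], [-0.0473, 0.4929, -0.8688], [0.1193, -0.8608, -0.4949]], 't': [0.5161, 0.1663, 1.2031]}
top {'fx': 582.9272, 'fy': 582.9272, 'cx': 320.4952, 'cy': 242.2831, 'k1': -0.1108, 'R': [[0.0212, -0.9997, -0.0089], [-0.9968, -0.0204, -0.0777], [0.0775, 0.0106, -0.9969]], 't': [-0.0992, 0.5385, 1.6453]}
```

View pics/side0.png

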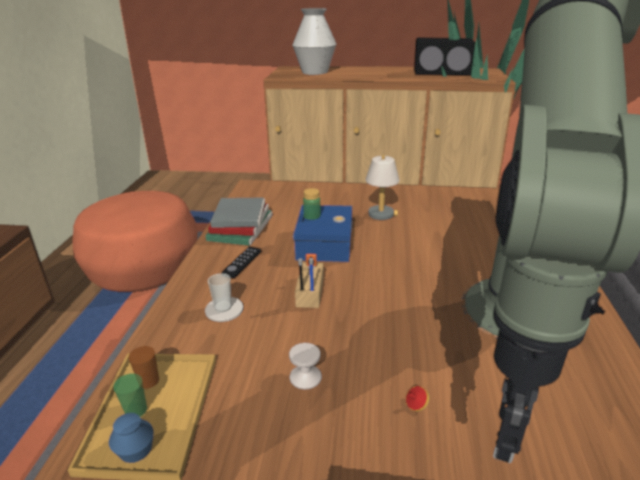

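View pics/top0.png

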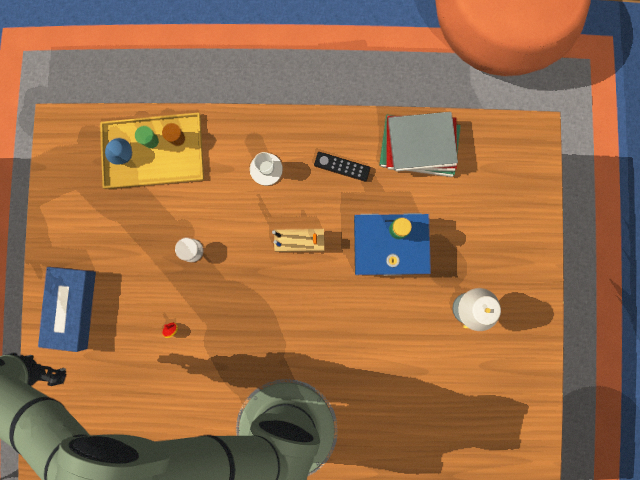

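```bash
cat > h.py <<'E'
import numpy as np,cv2
from scipy.optimize import least_squares
from scipy.spatial.transform import Rotation as Rn
from workcell import bot
def proj(m,X):
    X=np.atleast_2d(X); c=X@np.array(m["R"]).T+np.array(m["t"]); s=c[:,:2]/c[:,2:]
    f=1+m["k1"]*(s**2).sum(1,keepdims=True); s=s*f
    return np.c_[m["fx"]*s[:,0]+m["cx"],m["fy"]*s[:,1]+m["cy"]]
def ray(m,uv):
    d=np.array([(uv[0]-m["cx"])/m["fx"],(uv[1]-m["cy"])/m["fy"]]); s=d.copy()
    for _ in range(20): s=d/(1+m["k1"]*(s@s))
    R=np.array(m["R"]); o=-R.T@np.array(m["t"]); v=R.T@np.array([s[0],s[1],1.]); return o,v/np.linalg.norm(v)
def atz(m,uv,z):
    o,v=ray(m,uv); return o+v*(z-o[2])/v[2]
def tri(ms,uvs):
    A=np.zeros((3,3));b=np.zeros(3)
    for m,uv in zip(ms,uvs):
        o,v=ray(m,uv);P=np.eye(3)-np.outer(v,v);A+=P;b+=P@o
    return np.linalg.solve(A,b)
def cen(p):
    y,x=np.nonzero(p); return np.array([x.mean(),y.mean()])
E
python3 - <<'E'
from h import *
for n in ["top","side"]:
    m=bot.camera_model(n)
    for th,z in [("cashbox",.09),("keyhole",.0935),("key_head",.078),("penstand",.048),("jar_centre",.132),("jarstand_top",.07),("lamp",.1),("coaster",.008),("teaglass",.08),("remote",.018),("spintop",.024)]:
        r=bot.silhouettes(n,th)
        for q in r[:2]:
            np.save(f"sil_{n}_{th}.npy",r[0]["pixels"])
            c=cen(q["pixels"]); print(n,th,round(q["conf"],2),np.round(q["box"]),np.round(c,1),np.round(atz(m,c,z),3))
E
```

```text
top cashbox 0.57 [392. 244.  80.  66.] [391.1 245.9] [ 0.529 -0.282  0.09 ]
top keyhole 0.6 [391. 245.  79.  66.] [391.3 245.6] [ 0.53  -0.282  0.093]
top key_head 0.53 [315. 238.   2.  12.] [314.6 237.6] [ 0.549 -0.072  0.078]
top penstand 0.81 [298. 242.  51.  27.] [298.1 240.1] [ 0.543 -0.025  0.048]
top penstand 0.7 [391. 243.  77.  66.] [391.2 245.4] [ 0.534 -0.287  0.048]
top jar_centre 0.92 [398. 229.  24.  19.] [400.1 227.8] [ 0.575 -0.301  0.132]
top jar_centre 0.24 [390. 243.  76.  63.] [391.3 245.5] [ 0.527 -0.278  0.132]
top jarstand_top 0.76 [190. 251.  31.  25.] [189.  249.8] [0.508 0.278 0.07 ]
top lamp 0.67 [477. 308.  54.  44.] [476.9 309.1] [ 0.361 -0.517  0.1  ]
top lamp 0.26 [341. 166.  56.  26.] [341.9 166.2] [ 0.745 -0.143  0.1  ]
top coaster 0.92 [266. 172.  35.  29.] [267.9 173.8] [0.738 0.07  0.008]
top teaglass 0.86 [262. 165.  22.  23.] [263.7 162.8] [0.755 0.075 0.08 ]
top remote 0.76 [341. 166.  52.  31.] [341.4 166.3] [ 0.762 -0.144  0.018]
top remote 0.72 [477. 308.  55.  44.] [477. 309.] [ 0.359 -0.539  0.018]
top spintop 0.55 [170. 331.  16.  12.] [16
[... 393 characters left out ...]
 0.355 -0.601  0.078]
side penstand 0.79 [311. 282.  32.  51.] [309. 285.] [0.536 0.014 0.048]
side penstand 0.34 [224. 310.  41.  27.] [224.5 311.4] [0.722 0.145 0.048]
side jar_centre 0.81 [314. 206.  19.  35.] [311.5 203.7] [ 0.571 -0.298  0.132]
side jarstand_top 0.87 [304. 366.  33.  43.] [304.9 365.6] [0.5   0.325 0.07 ]
side lamp 0.93 [382. 187.  36.  63.] [382.2 184.9] [ 0.356 -0.543  0.1  ]
side coaster 0.87 [224. 311.  40.  24.] [224.4 311.3] [0.742 0.095 0.008]
side teaglass 0.63 [222. 293.  26.  40.] [220.2 292. ] [0.739 0.112 0.08 ]
side remote 0.78 [242. 263.  41.  30.] [241.6 261.5] [ 0.756 -0.128  0.018]
side remote 0.73 [220. 294.  22.  41.] [220.4 291.6] [0.773 0.026 0.018]
```

Run:
```python
from h import *
a=cv2.imread("pics/top0.png");b=cv2.imread("pics/side0.png")
def crop(im,x,y,w,h,s): return cv2.resize(im[y:y+h,x:x+w],None,fx=s,fy=s,interpolation=cv2.INTER_CUBIC)
A=crop(a,265,205,175,80,4.5)
B=crop(b,280,180,90,130,2); C=crop(b,270,335,80,60,2);D=crop(a,160,225,70,50,3)
out=np.zeros((600,790,3),np.uint8)
out[:A.shape[0],:A.shape[1]]=A[:, :790]
y=A.shape[0]
for im,x in((B[:240],0),(C,190),(D,360)): out[y:y+im.shape[0],x:x+im.shape[1]]=im[:600-y]
cv2.imwrite("pics/z0.png",out)
```

```text
(no output)
```

View pics/z0.png

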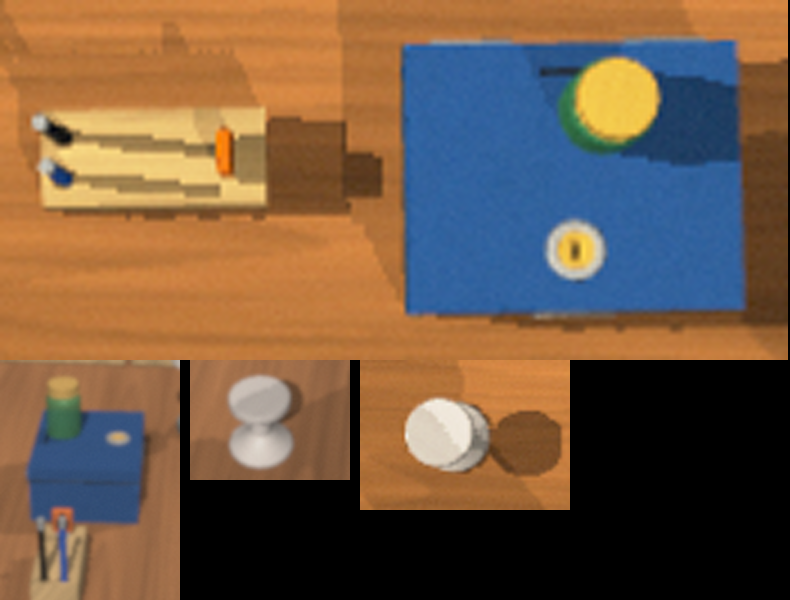

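Run:
```python
from h import *
mt,ms=bot.camera_model("top"),bot.camera_model("side")
for n,uvt,uvs,z in [("cap",(402.1,227.2),(312,192),.174),("keyhole",(392.8,260.6),(339,218.5),.093),("stand",(186,249.3),(305.5,355.5),.07),("keytop",(314.8,238.8),(311,255.5),.09)]:
    print(n,atz(mt,uvt,z).round(4),atz(ms,uvs,z).round(4),tri([mt,ms],[uvt,uvs]).round(4))
for uv in [(402,43),(737,41),(745,312),(406,315)]: print(atz(mt,(265+uv[0]/4.5,205+uv[1]/4.5),.09).round(4))
for uv in [(42,110),(266,107),(268,206),(42,208)]: print(atz(mt,(265+uv[0]/4.5,205+uv[1]/4.5),.048).round(4))
for n in("top","side"):
  print(np.array(bot.camera_model(n)["R"]).T@-np.array(bot.camera_model(n)["t"]))
w=bot.camera_model("wrist"); o=bot.observe(); R=Rn.from_euler("xyz",o["tool_rot"]).as_matrix()
print(w["fx"],w["k1"],"cam in tool",R.T@(-np.array(w["R"]).T@w["t"]-o["position"]), (np.array(w["R"])@R).round(3))
```

```text
cap [ 0.5722 -0.301   0.174 ] [ 0.5671 -0.291   0.174 ] [ 0.5707 -0.3018  0.1693]
keyhole [ 0.4887 -0.287   0.093 ] [ 0.4849 -0.2829  0.093 ] [ 0.487  -0.2874  0.0907]
stand [0.5092 0.2866 0.07  ] [0.5031 0.2967 0.07  ] [0.5071 0.2882 0.062 ]
keytop [ 0.5442 -0.0729  0.09  ] [ 0.5408 -0.0632  0.09  ] [ 0.5435 -0.0729  0.0841]
[ 0.6133 -0.1801  0.09  ]
[ 0.6189 -0.3853  0.09  ]
[ 0.4533 -0.3914  0.09  ]
[ 0.4475 -0.1853  0.09  ]
[0.5719 0.0426 0.048 ]
[ 0.5766 -0.0976  0.048 ]
[ 0.5146 -0.1002  0.048 ]
[0.5104 0.041  0.048 ]
[ 0.41123416 -0.1055491   1.68122748]
[0.3761951  1.01916205 0.74915346]
401.44007398065946 -0.008535162619651019 cam in tool [ 0.07217835 -0.00027853 -0.07076014] [[ 0.     1.     0.   ]
 [-0.96   0.    -0.281]
 [-0.281 -0.     0.96 ]]
```

```bash
python3 -m crank '{"travel":[[4,-4,0],[8,-8,0],[12,-12,0],[16,-16,0],[20,-20,0],[24,-23.5,0],[27,-27,0],[28.5,-28,0]],"rot":[[0,0,2.5],[0,0,5],[0,0,7.5],[0,0,10],[0,0,12.5],[0,0,15],[0,0,17.5],[0,0,20]]}'
python3 - <<'E'
from h import *
o=bot.observe();print(o["qpos"].round(3) if hasattr(o["qpos"],"round") else o["qpos"],o["position"],o["tool_rot"])
E
```

```text
clock: 2.0
position: [0.482, 0.3117, 0.3042]
tool_rot: [3.141, 0.0, -3.11]
force: [0.8, 1.2, -0.2]
grip_width: 0.0853
[-0.648  0.44  -0.04   1.737  0.021  0.965  0.907] [0.48201103 0.31167487 0.30416706] [ 3.14143467e+00  2.71965099e-04 -3.10954648e+00]
```

```bash
cat > look.py <<'E'
import sys
from h import *
import pickle
name=sys.argv[1]; o=bot.observe(); m=bot.camera_model("wrist"); im=bot.grab_frame("wrist")
cv2.imwrite(f"pics/{name}.png",im[:,:,::-1]); pickle.dump((m,o),open(f"{name}.pkl","wb"))
print(np.round(o["position"],4),np.round(o["tool_rot"],3))
for th in sys.argv[2:]:
    r=bot.silhouettes("wrist",th)
    for q in r[:2]: print(th,round(q["conf"],2),np.round(q["box"],1),cen(q["pixels"]).round(1))
    if r: np.save(f"{name}_{th}.npy",r[0]["pixels"])
E
python3 look.py w1 jarstand_top
```

```text
[0.482  0.3117 0.3042] [ 3.141  0.    -3.11 ]
jarstand_top 0.7 [294.5 239.5  79.8  92.2] [296.3 239.7]
```

View pics/w1.png

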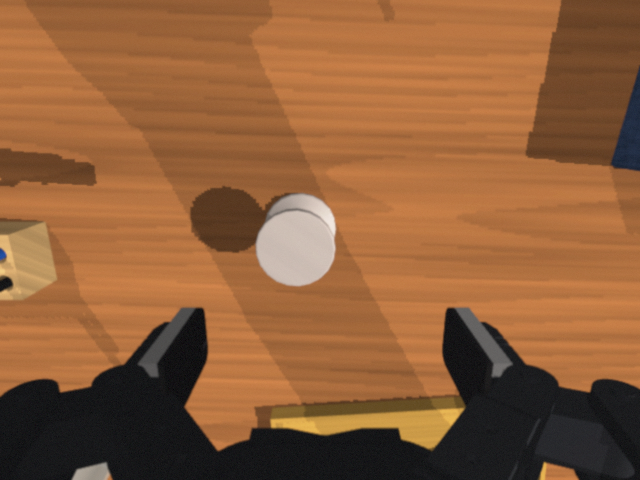

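Run:
```python
from h import *
import pickle
m,o=pickle.load(open("w1.pkl","rb"))
im=cv2.imread("pics/w1.png")
# edge fit: predict disc rim and compare visually
def circ(c,r,z,n=72):
    a=np.linspace(0,2*np.pi,n); return np.c_[c[0]+r*np.cos(a),c[1]+r*np.sin(a),np.full(n,z)]
c=atz(m,(296,247),.07); print(c)
for r in (.032,): cv2.polylines(im,[np.round(proj(m,circ(c,r,.07))*8).astype(np.int32)],True,(0,0,255),1,cv2.LINE_AA,3)
cv2.imwrite("pics/w1z.png",cv2.resize(im[170:310,210:380],None,fx=4,fy=4,interpolation=cv2.INTER_CUBIC))
```

```text
[0.5055734  0.28949461 0.07      ]
```

View pics/w1z.png

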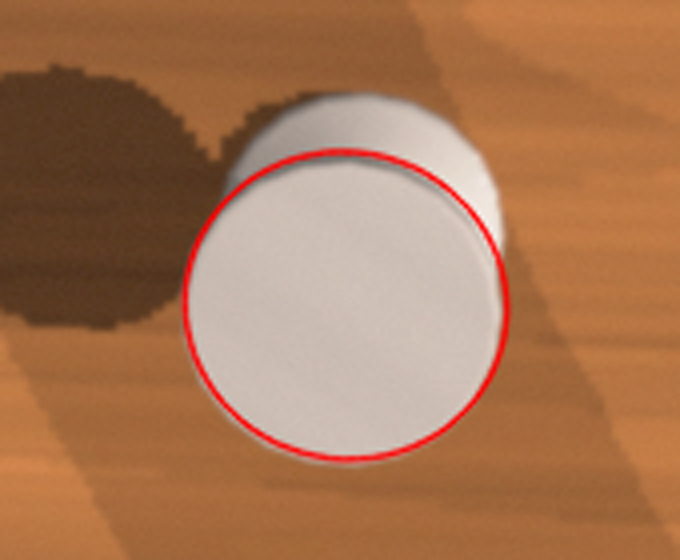

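```bash
python3 -m crank '{"travel":[[0.5,-5,0],[1,-10,0],[2,-15,0],[3,-20,0],[4,-25,0],[5,-30,0],[5,-35,0],[5,-38,0]],"rot":[[0,0,0],[0,0,0],[0,0,0],[0,0,0],[0,0,0],[0,0,0],[0,0,0],[0,0,0]]}'
python3 look.py w2 key_head penstand
```

```text
clock: 2.9
position: [0.5307, -0.07, 0.304]
tool_rot: [-3.141, 0.0, -3.114]
force: [1.0, 0.7, -0.9]
grip_width: 0.0852
[ 0.5307 -0.07    0.304 ] [-3.141  0.    -3.114]
key_head 0.82 [322.6 235.8  13.4  48.7] [323.5 235.9]
penstand 0.75 [398.  237.3 207.8 109.6] [389.7 224.5]
```

View pics/w2.png

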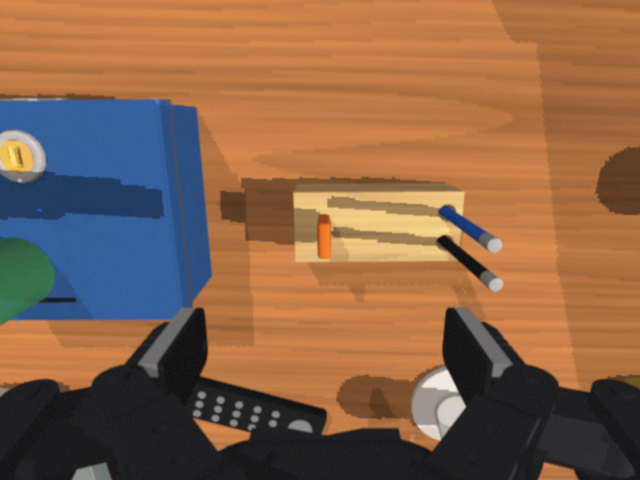

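```bash
cat > kf.py <<'E'
from h import *
import pickle,sys
def orange(im):
    hsv=cv2.cvtColor(im,cv2.COLOR_BGR2HSV); return cv2.inRange(hsv,(3,190,120),(14,255,255))
if __name__=="__main__":
    m,o=pickle.load(open("w2.pkl","rb")); im=cv2.imread("pics/w2.png")
    cv2.imwrite("pics/w2z.png",cv2.resize(im[175:275,285:375],None,fx=6,fy=6,interpolation=cv2.INTER_NEAREST))
    mk=orange(im[175:275,285:375]); ys,xs=np.nonzero(mk); print(xs.min()+285,xs.max()+285,ys.min()+175,ys.max()+175)
E
python3 kf.py
```

```text
318 330 215 257
```

View pics/w2z.png

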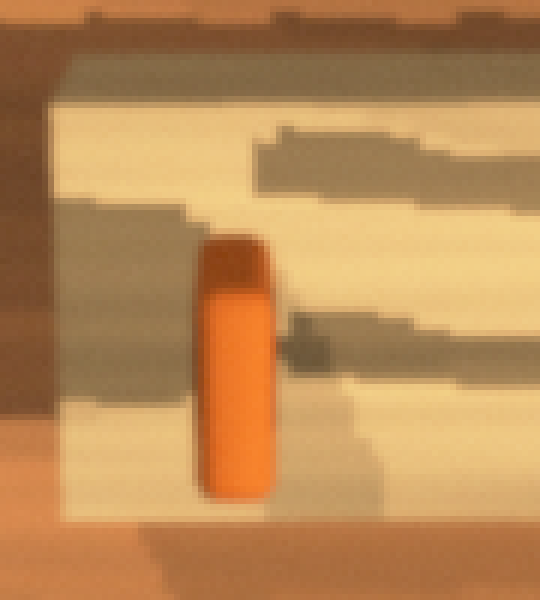

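Run:
```python
from h import *
import pickle
m,o=pickle.load(open("w2.pkl","rb"))
f=lambda u,v:(285+u/6-.4,175+v/6-.4)
print("key c",atz(m,f(238.5,395),.09), "len ends",atz(m,f(238,290),.09),atz(m,f(239,500),.09))
for uv in [(204,290),(271,290),(275,500),(203,500)]: print(atz(m,f(*uv),.09).round(4))
print("stand edge",atz(m,f(50,105),.048),atz(m,f(60,520),.048))
print(atz(m,(463,192),.048),atz(m,(459,262),.048), "lock", atz(m,(16,156),.093))
```

```text
key c [ 0.54210876 -0.07023856  0.09      ] len ends [ 0.52880047 -0.07066467  0.09      ] [ 0.55576203 -0.06980142  0.09      ]
[ 0.5289 -0.0748  0.09  ]
[ 0.5287 -0.0667  0.09  ]
[ 0.5556 -0.0653  0.09  ]
[ 0.5559 -0.0743  0.09  ]
stand edge [ 0.5138943  -0.09684068  0.048     ] [ 0.57386726 -0.09507827  0.048     ]
[0.50989694 0.04254301 0.048     ] [0.57058894 0.04665833 0.048     ] lock [ 0.4862256  -0.28554946  0.093     ]
```

```bash
python3 -m crank '{"travel":[[0,-5,0.5],[0,-10,1],[0,-15,2],[0,-20,2],[0,-20,2]],"rot":[[0,0,0],[0,0,0],[0,0,0],[0,0,0],[0,0,0]]}'
python3 look.py w3 jar_centre keyhole cashbox; python3 -c "
from h import *
print(np.round(bot.observe()['qpos'],2))"
```

```text
clock: 3.55
position: [0.5299, -0.272, 0.324]
tool_rot: [-3.139, -0.0, -3.117]
force: [-0.9, 1.4, -0.9]
grip_width: 0.0852
[ 0.5299 -0.272   0.324 ] [-3.139 -0.    -3.117]
jar_centre 0.96 [282.  294.4  81.4 113.9] [282.7 294.9]
keyhole 0.72 [307.9 212.8 277.5 208. ] [313.9 202.2]
cashbox 0.78 [308.9 214.1 281.1 207.1] [313.7 202.3]
[ 0.28  0.45  0.12  1.67 -0.06  1.02  2.02]
```

View pics/w3.png

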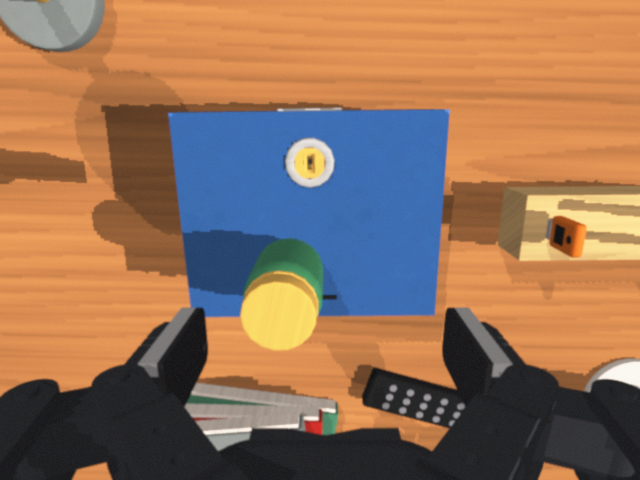

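Run:
```python
from h import *
import pickle
m,o=pickle.load(open("w3.pkl","rb")); im=cv2.imread("pics/w3.png")
def circ(c,r,z,n=72):
    a=np.linspace(0,2*np.pi,n); return np.c_[c[0]+r*np.cos(a),c[1]+r*np.sin(a),np.full(n,z)]
c=atz(m,(279.5,311),.174); k=atz(m,(309.5,162.5),.093); print(c,k)
print([atz(m,p,.09).round(4) for p in [(170,112),(448,110),(435,315),(191,317)]])
def pl(P,col): cv2.polylines(im,[np.round((proj(m,P))*8).astype(np.int32)],True,col,1,cv2.LINE_AA,3)
pl(circ(c,.0235,.174),(0,0,255)); pl(circ(c,.027,.156),(255,0,255)); pl(circ(c,.027,.09),(255,255,255)); pl(circ(k,.011,.093),(0,0,255)); pl(circ(k,.018,.093),(0,0,255))
cv2.imwrite("pics/w3z.png",cv2.resize(im[130:360,220:350],None,fx=2.6,fy=2.6,interpolation=cv2.INTER_CUBIC)); 
im=cv2.imread("pics/w3.png");cv2.imwrite("pics/w3k.png",cv2.resize(im[130:195,275:345],None,fx=8,fy=8,interpolation=cv2.INTER_NEAREST))
```

```text
[ 0.56769087 -0.29892905  0.174     ] [ 0.48638569 -0.28504404  0.093     ]
[array([ 0.4529, -0.3869,  0.09  ]), array([ 0.4467, -0.1856,  0.09  ]), array([ 0.6099, -0.1784,  0.09  ]), array([ 0.617, -0.383,  0.09 ])]
```

View pics/w3z.png

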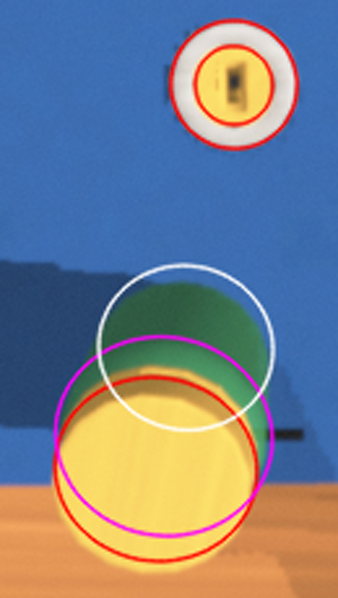

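View pics/w3k.png

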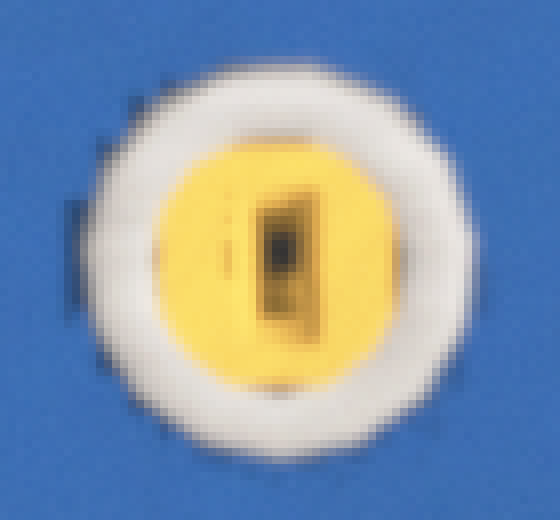

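```bash
python3 -m crank '{"travel":[[4,-2.8,0],[4,-2.8,0],[4,-2.8,-4],[4,-2.8,-8],[4,-2.8,-11],[4,-2.8,-13],[4,-2.8,-14],[4,-2.8,-14]],"rot":[[0,0,0],[0,0,0],[0,0,0],[0,0,0],[0,0,0],[0,0,0],[0,0,0],[0,0,0]]}' 1
python3 look.py w4
```

```text
clock: 4.55
position: [0.571, -0.2931, 0.1831]
tool_rot: [3.141, -0.001, -3.11]
force: [0.9, 0.3, 0.9]
grip_width: 0.0859
[ 0.571  -0.2931  0.1831] [ 3.141e+00 -1.000e-03 -3.110e+00]
```

View pics/w4.png

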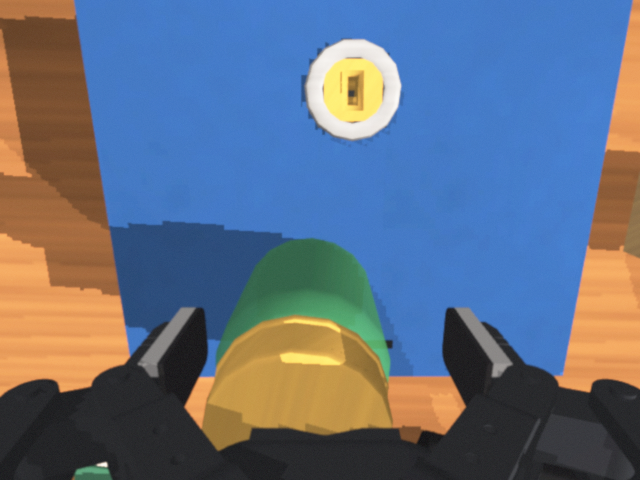

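```bash
python3 -m crank '{"travel":[[0,0,0],[0,0,0]],"rot":[[0,0,0],[0,0,0]]}'
python3 - <<'E'
from h import *
for i in range(3): print(np.round(bot.observe()["position"],4))
E
```

```text
clock: 4.8
position: [0.5714, -0.2945, 0.1851]
tool_rot: [-3.141, 0.002, -3.111]
force: [0.3, -0.2, 0.5]
grip_width: 0.085
[ 0.5714 -0.2945  0.1851]
[ 0.5714 -0.2945  0.1851]
[ 0.5714 -0.2945  0.1851]
```

```bash
python3 -m crank '{"travel":[[0,-0.6,0],[0,-0.6,0]],"rot":[[0,0,0],[0,0,0]]}'; python3 look.py w5; python3 -m crank '{"travel":[[0,0,0],[0,0,0],[0,0,0],[0,0,0],[0,0,0],[0,0,0]],"rot":[[0,0,0],[0,0,0],[0,0,0],[0,0,0],[0,0,0],[0,0,0]]}' -1 35; python3 look.py w6
```

```text
clock: 5.0
position: [0.5708, -0.3017, 0.1844]
tool_rot: [-3.141, 0.001, -3.112]
force: [-0.2, 0.1, 0.4]
grip_width: 0.0856
[ 0.5708 -0.3017  0.1844] [-3.141e+00  1.000e-03 -3.112e+00]
clock: 5.65
position: [0.571, -0.3002, 0.1841]
tool_rot: [3.141, 0.0, -3.111]
force: [-0.8, 3.1, 5.2]
grip_width: 0.0529
[ 0.571  -0.3002  0.1841] [ 3.141  0.    -3.111]
```

View pics/w6.png

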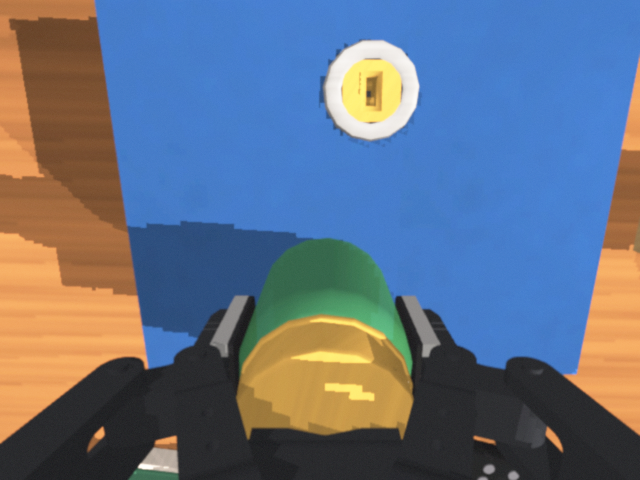

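```bash
python3 -m crank '{"travel":[[0,0,1],[0,0,3],[0,0,6],[0,0,9],[0,0,12],[0,0,13],[0,0,13]],"rot":[[0,0,0],[0,0,0],[0,0,0],[0,0,0],[0,0,0],[0,0,0],[0,0,0]]}'; python3 look.py w7 jar_centre
python3 - <<'E'
from h import *
import pickle
m,o=pickle.load(open("w7.pkl","rb")); im=cv2.imread("pics/w7.png")
p=np.array(o["position"])
def circ(c,r,z,n=72):
    a=np.linspace(0,2*np.pi,n); return np.c_[c[0]+r*np.cos(a),c[1]+r*np.sin(a),np.full(n,z)]
def pl(P,col): cv2.polylines(im,[np.round((proj(m,P))*8).astype(np.int32)],True,col,1,cv2.LINE_AA,3)
zt=p[2]-.0105
pl(circ(p,.0235,zt),(0,0,255)); pl(circ(p,.027,zt-.018),(255,0,255)); pl(circ(p,.027,zt-.084),(255,255,255))
cv2.imwrite("pics/w7z.png",im)
E
```

```text
clock: 6.4
position: [0.5712, -0.3006, 0.3152]
tool_rot: [-3.141, 0.002, -3.111]
force: [0.8, 0.4, -2.8]
grip_width: 0.053
[ 0.5712 -0.3006  0.3152] [-3.141e+00  2.000e-03 -3.111e+00]
jar_centre 0.88 [323.5 339.  173.3 196.6] [324.5 345.3]
```

View pics/w7z.png

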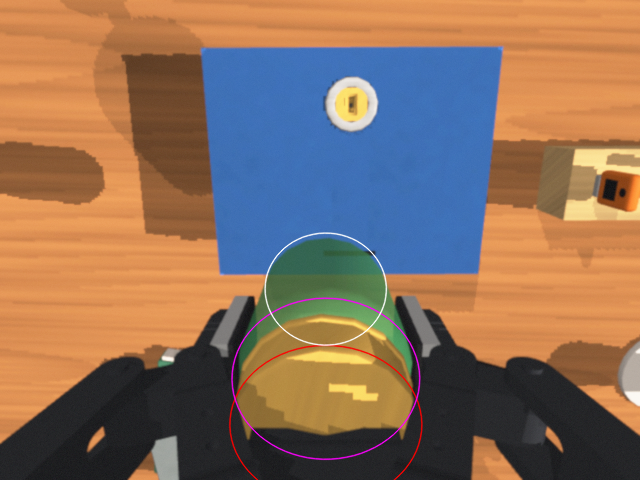

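```bash
python3 -m crank '{"travel":[[0,3,0],[-0.5,8,0],[-1,13,0],[-2,18,0],[-3,23,0],[-4,28,0],[-5,32,0],[-5,35,0]],"rot":[[0,0,0],[0,0,0],[0,0,0],[0,0,0],[0,0,0],[0,0,0],[0,0,0],[0,0,0]]}'; python3 -m crank '{"travel":[[0,4,0],[-0.5,9,0],[-1,14,0],[-1.5,18,0],[-1.6,21,0],[-1.6,23,0],[-1.6,24,0],[-1.6,24,0]],"rot":[[0,0,0],[0,0,0],[0,0,0],[0,0,0],[0,0,0],[0,0,0],[0,0,0],[0,0,0]]}'; python3 look.py w8 jarstand_top jar_centre
```

```text
clock: 7.3
position: [0.5191, 0.0525, 0.3126]
tool_rot: [3.141, -0.003, -3.109]
force: [1.2, -0.4, -1.6]
grip_width: 0.0526
clock: 8.1
position: [0.5044, 0.2901, 0.3127]
tool_rot: [-3.141, -0.002, -3.11]
force: [0.2, -0.7, -2.9]
grip_width: 0.053
[0.5044 0.2901 0.3127] [-3.141e+00 -2.000e-03 -3.110e+00]
jarstand_top 0.72 [322.1 206.9  75.6  77.6] [322.9 208.7]
jar_centre 0.65 [326.1 338.4 176.3 203.8] [324.4 345.5]
```

View pics/w8.png

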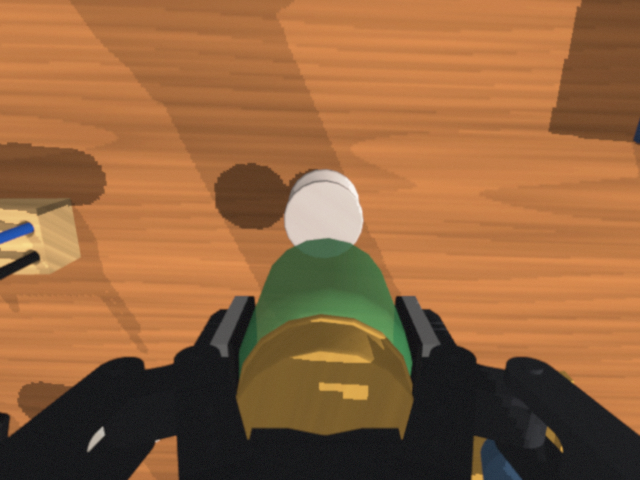

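```bash
python3 -m crank '{"travel":[[0,0,-2],[0,0,-5],[0,0,-8],[0,0,-11],[0,0,-12.5],[0,0,-13],[0,0,-13]],"rot":[[0,0,0],[0,0,0],[0,0,0],[0,0,0],[0,0,0],[0,0,0],[0,0,0]]}'; python3 look.py w9;  python3 - <<'E'
from h import *
import pickle
im=bot.grab_frame("side"); cv2.imwrite("pics/s9.png",cv2.resize(im[300:400,250:360,::-1],None,fx=5,fy=5,interpolation=cv2.INTER_CUBIC))
m,o=pickle.load(open("w9.pkl","rb")); im=cv2.imread("pics/w9.png")
p=np.array(o["position"])
def circ(c,r,z,n=72):
    a=np.linspace(0,2*np.pi,n); return np.c_[c[0]+r*np.cos(a),c[1]+r*np.sin(a),np.full(n,z)]
def pl(P,col): cv2.polylines(im,[np.round((proj(m,P))*8).astype(np.int32)],True,col,1,cv2.LINE_AA,3)
c=[.506,.2893]
pl(circ(c,.032,.07),(0,0,255)); pl(circ(p,.027,p[2]-.094),(255,255,255))
cv2.imwrite("pics/w9z.png",im)
E
```

```text
clock: 8.95
position: [0.5051, 0.2886, 0.1838]
tool_rot: [-3.141, -0.0, -3.112]
force: [-0.2, 0.2, -0.9]
grip_width: 0.0525
[0.5051 0.2886 0.1838] [-3.141 -0.    -3.112]
```

View pics/w9z.png

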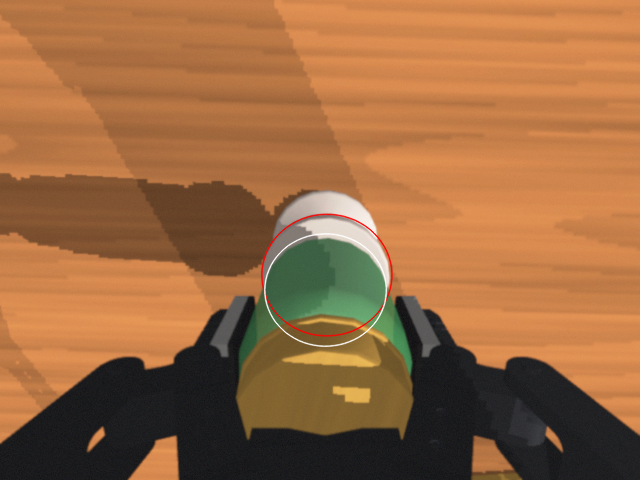

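View pics/s9.png

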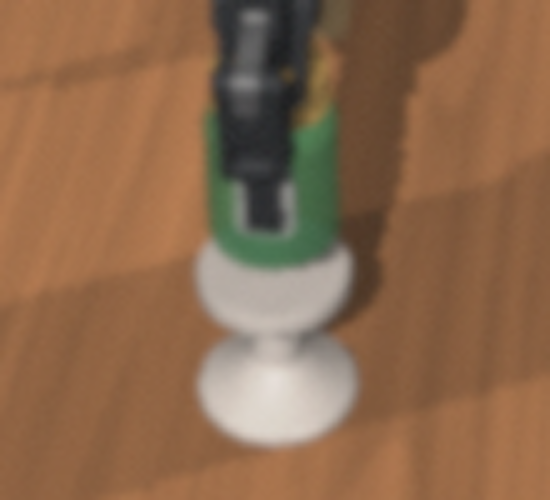

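```bash
python3 -m crank '{"travel":[[0,0,-0.6],[0,0,-1.2],[0,0,-1.6],[0,0,-1.8],[0,0,-1.9],[0,0,-1.9]],"rot":[[0,0,0],[0,0,0],[0,0,0],[0,0,0],[0,0,0],[0,0,0]]}'; python3 -m crank '{"travel":[[0,0,-0.05],[0,0,-0.1],[0,0,-0.1]],"rot":[[0,0,0],[0,0,0],[0,0,0]]}'
```

```text
clock: 9.65
position: [0.5049, 0.2895, 0.1648]
tool_rot: [-3.141, -0.0, -3.111]
force: [-0.1, 0.5, -1.7]
grip_width: 0.0523
clock: 9.95
position: [0.5051, 0.2896, 0.1641]
tool_rot: [3.141, 0.0, -3.111]
force: [-0.6, 0.5, 0.5]
grip_width: 0.0525
```

Force has gone from carrying (-1.7) to +0.5, so contact is near; one more small step down.

```bash
python3 -m crank '{"travel":[[0,0,-0.05],[0,0,-0.1],[0,0,-0.1],[0,0,-0.1]],"rot":[[0,0,0],[0,0,0],[0,0,0],[0,0,0]]}';python3 - <<'E'
from h import *
im=bot.grab_frame("side"); cv2.imwrite("pics/s10.png",cv2.resize(im[300:400,250:360,::-1],None,fx=5,fy=5,interpolation=cv2.INTER_CUBIC))
E
```

```text
clock: 10.35
position: [0.5051, 0.2896, 0.1641]
tool_rot: [3.141, 0.001, -3.111]
force: [-6.4, -3.7, 20.6]
grip_width: 0.0529
```

View pics/s10.png

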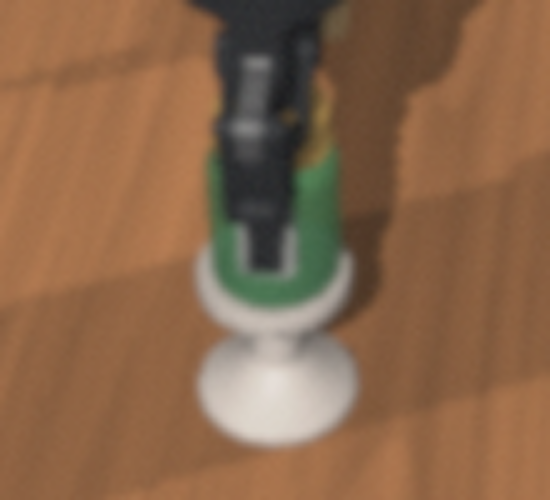

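```bash
python3 -m crank '{"travel":[[0,0,0.08],[0,0,0.08]],"rot":[[0,0,0],[0,0,0]]}'; python3 -m crank '{"travel":[[0,0,0],[0,0,0],[0,0,0],[0,0,0],[0,0,0],[0,0,0]],"rot":[[0,0,0],[0,0,0],[0,0,0],[0,0,0],[0,0,0],[0,0,0]]}' 1; python3 look.py w11;python3 - <<'E'
from h import *
im=bot.grab_frame("side"); cv2.imwrite("pics/s11.png",cv2.resize(im[300:400,250:360,::-1],None,fx=5,fy=5,interpolation=cv2.INTER_CUBIC))
E
```

```text
clock: 10.6
position: [0.505, 0.2896, 0.1641]
tool_rot: [3.141, 0.0, -3.111]
force: [-2.3, -1.3, 9.0]
grip_width: 0.0529
clock: 11.2
position: [0.5049, 0.2895, 0.1637]
tool_rot: [-3.142, -0.0, -3.111]
force: [0.1, 0.4, -1.6]
grip_width: 0.0856
[0.5049 0.2895 0.1637] [-3.142 -0.    -3.111]
```

View pics/s11.png

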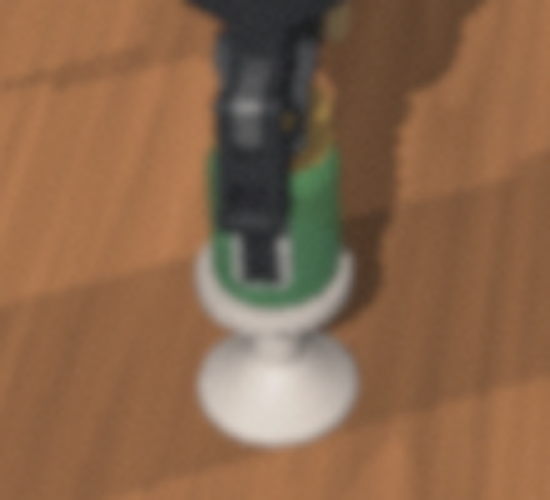

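View pics/w11.png

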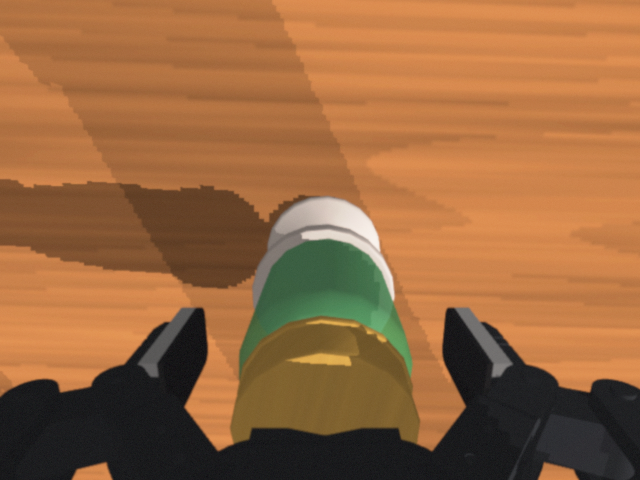

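```bash
python3 -m crank '{"travel":[[0,0,1],[0,0,3],[0,0,6],[0,0,10],[0,0,14],[0,0,15],[0,0,15]],"rot":[[0,0,0],[0,0,0],[0,0,0],[0,0,0],[0,0,0],[0,0,0],[0,0,0]]}'; python3 look.py w12 jar_centre jarstand_top
python3 - <<'E'
from h import *
import pickle
m,o=pickle.load(open("w12.pkl","rb")); im=cv2.imread("pics/w12.png")
def circ(c,r,z,n=72):
    a=np.linspace(0,2*np.pi,n); return np.c_[c[0]+r*np.cos(a),c[1]+r*np.sin(a),np.full(n,z)]
def pl(P,col): cv2.polylines(im,[np.round((proj(m,P))*8).astype(np.int32)],True,col,1,cv2.LINE_AA,3)
c=[.506,.2893]
pl(circ(c,.032,.07),(0,0,255)); pl(circ(c,.0235,.154),(255,255,255))
cv2.imwrite("pics/w12z.png",im)
E
```

```text
clock: 12.0
position: [0.5053, 0.2897, 0.316]
tool_rot: [3.14, 0.003, -3.111]
force: [-0.3, 0.1, 0.2]
grip_width: 0.0852
[0.5053 0.2897 0.316 ] [ 3.140e+00  3.000e-03 -3.111e+00]
jar_centre 0.78 [325.  234.   77.6  97.6] [323.8 233.2]
jarstand_top 0.63 [321.5 193.1  76.3  55. ] [320.8 185. ]
```

View pics/w12z.png

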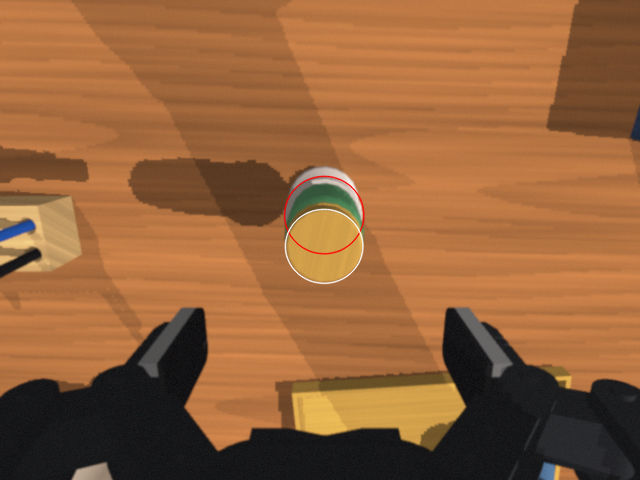

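```bash
python3 -m crank '{"travel":[[0,-4,0],[0.5,-9,0],[1,-14,0],[2,-19,0],[3,-24,0],[3.5,-29,0],[3.7,-33,0],[3.7,-36,0]],"rot":[[0,0,0],[0,0,0],[0,0,0],[0,0,0],[0,0,0],[0,0,0],[0,0,0],[0,0,0]]}' 0; python3 -m crank '{"travel":[[0,0,-3],[0,0,-7],[0,0,-10],[0,0,-11.5],[0,0,-11.5],[0,0,-11.5]],"rot":[[0,0,0],[0,0,0],[0,0,0],[0,0,0],[0,0,0],[0,0,0]]}'; python3 look.py w13 key_head
```

```text
clock: 12.95
position: [0.5413, -0.0737, 0.3125]
tool_rot: [-3.141, -0.002, -3.114]
force: [0.2, 0.8, 0.5]
grip_width: 0.0427
clock: 13.55
position: [0.5417, -0.0705, 0.1984]
tool_rot: [-3.142, -0.001, -3.111]
force: [0.4, -0.1, -0.3]
grip_width: 0.0424
[ 0.5417 -0.0705  0.1984] [-3.142e+00 -1.000e-03 -3.111e+00]
```

View pics/w13.png

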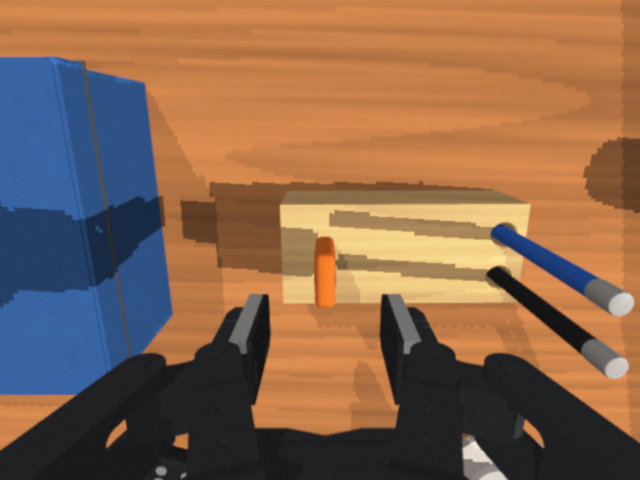

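Run:
```python
from h import *
import pickle
m,o=pickle.load(open("w13.pkl","rb")); im=cv2.imread("pics/w13.png")
c=np.array([.542,-.0702]);a=np.radians(1.75);R=np.array([[np.cos(a),-np.sin(a)],[np.sin(a),np.cos(a)]])
P=np.array([[-14,-5],[14,-5],[14,5],[-14,5]])/1000@R.T+c
cv2.polylines(im,[np.round((proj(m,np.c_[P,np.full(4,.09)]))*8).astype(np.int32)],True,(255,0,0),1,cv2.LINE_AA,3)
cv2.imwrite("pics/w13z.png",cv2.resize(im[180:320,270:400],None,fx=4.2,fy=4.2,interpolation=cv2.INTER_NEAREST))
```

```text
(no output)
```

View pics/w13z.png

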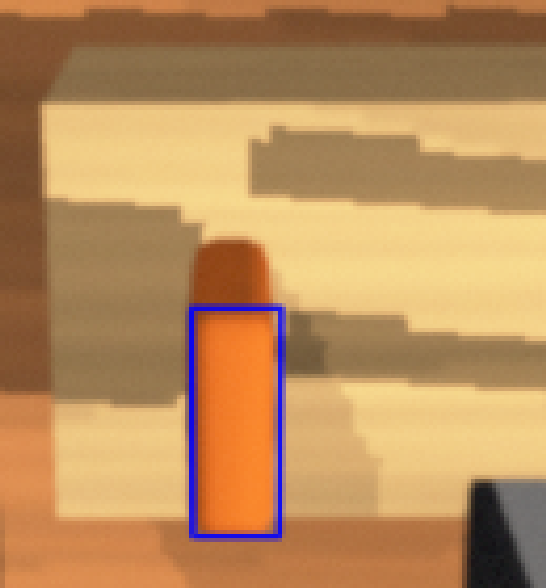

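```bash
python3 -m crank '{"travel":[[0,0,-2],[0,0,-4],[0,0,-5.5],[0,0,-6.5],[0,0,-6.9],[0,0,-6.9]],"rot":[[0,0,0],[0,0,0],[0,0,0],[0,0,0],[0,0,0],[0,0,0]]}';  python3 -m crank '{"travel":[[0,0,0],[0,0,0],[0,0,0],[0,0,0],[0,0,0],[0,0,0],[0,0,0]],"rot":[[0,0,0],[0,0,0],[0,0,0],[0,0,0],[0,0,0],[0,0,0],[0,0,0]]}' -1 70; python3 look.py w14
```

```text
clock: 14.25
position: [0.542, -0.0705, 0.1299]
tool_rot: [-3.142, 0.0, -3.111]
force: [-0.5, -0.3, 0.0]
grip_width: 0.0427
clock: 14.95
position: [0.5422, -0.0705, 0.1304]
tool_rot: [-3.142, 0.001, -3.111]
force: [-1.7, 0.9, 7.1]
grip_width: 0.0091
[ 0.5422 -0.0705  0.1304] [-3.142e+00  1.000e-03 -3.111e+00]
```

View pics/w14.png

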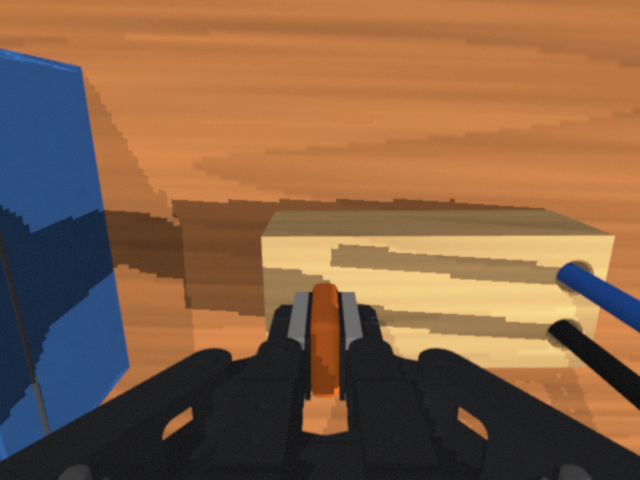

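```bash
python3 -m crank '{"travel":[[0,0,0.5],[0,0,1.5],[0,0,3],[0,0,5],[0,0,8],[0,0,11],[0,0,12],[0,0,12]],"rot":[[0,0,0],[0,0,0],[0,0,0],[0,0,0],[0,0,0],[0,0,0],[0,0,0],[0,0,0]]}'; python3 look.py w15 key_head
```

```text
clock: 15.8
position: [0.5424, -0.0705, 0.2515]
tool_rot: [-3.141, 0.003, -3.111]
force: [-0.4, -0.1, -1.5]
grip_width: 0.0091
[ 0.5424 -0.0705  0.2515] [-3.141e+00  3.000e-03 -3.111e+00]
key_head 0.84 [323.6 335.9  27.2 124.1] [324.5 340.3]
```

View pics/w15.png

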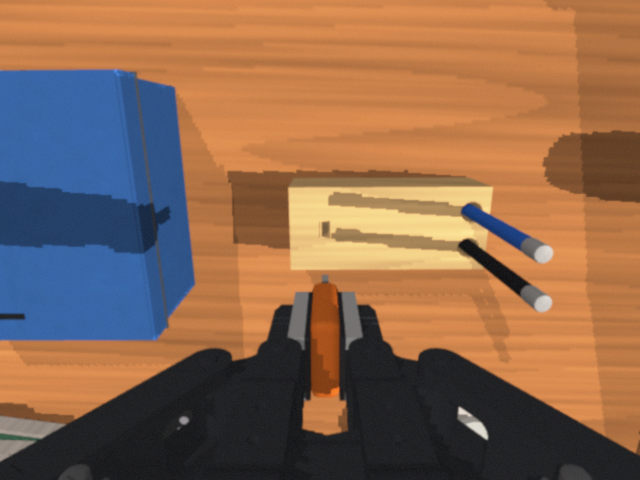

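Run:
```python
from h import *
import pickle
m,o=pickle.load(open("w15.pkl","rb")); im=cv2.imread("pics/w15.png")
print("slot",atz(m,(325,229),.048))
p=np.array(o["position"])
t=p+[0,0,-.1105]; print("pred tip axis px",proj(m,t), "shoulder",proj(m,p+[-.0045,0,-.082]),"blade -x edge at tip base",proj(m,p+[-.0045,0,-.106]))
cv2.imwrite("pics/w15z.png",cv2.resize(im[215:415,270:380],None,fx=3,fy=3,interpolation=cv2.INTER_NEAREST)[:600])
```

```text
slot [ 0.54293215 -0.0704767   0.048     ]
pred tip axis px [[325.02439187 277.47748631]] shoulder [[325.40155411 293.08986467]] blade -x edge at tip base [[325.32221845 272.1245448 ]]
```

View pics/w15z.png

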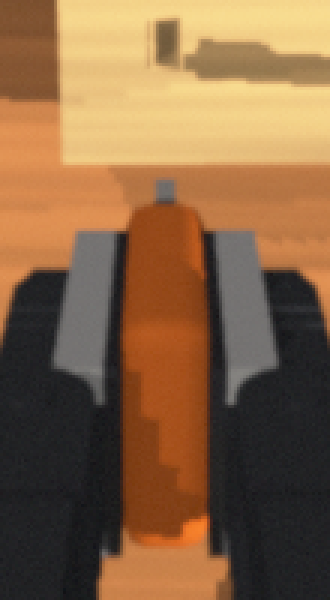

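```bash
python3 -m crank '{"travel":[[-1,-4,0],[-2,-8,0],[-3.5,-13,0],[-5,-17,0],[-5.6,-20,0],[-5.6,-21.4,0],[-5.6,-21.4,0],[-5.6,-21.4,0]],"rot":[[0,0,0],[0,0,0],[0,0,0],[0,0,0],[0,0,0],[0,0,0],[0,0,0],[0,0,0]]}'; python3 look.py w16
python3 - <<'E'
from h import *
import pickle
m,o=pickle.load(open("w16.pkl","rb")); im=cv2.imread("pics/w16.png"); print(np.round(o["qpos"],2))
cv2.imwrite("pics/w16z.png",cv2.resize(im[190:320,265:385],None,fx=4.5,fy=4.5,interpolation=cv2.INTER_NEAREST))
E
```

```text
clock: 16.7
position: [0.4862, -0.2833, 0.2488]
tool_rot: [3.14, -0.001, -3.111]
force: [-0.1, 0.5, -0.2]
grip_width: 0.0088
[ 0.4862 -0.2833  0.2488] [ 3.140e+00 -1.000e-03 -3.111e+00]
[ 0.35  0.49  0.1   1.82 -0.06  0.83  2.08]
```

View pics/w16z.png

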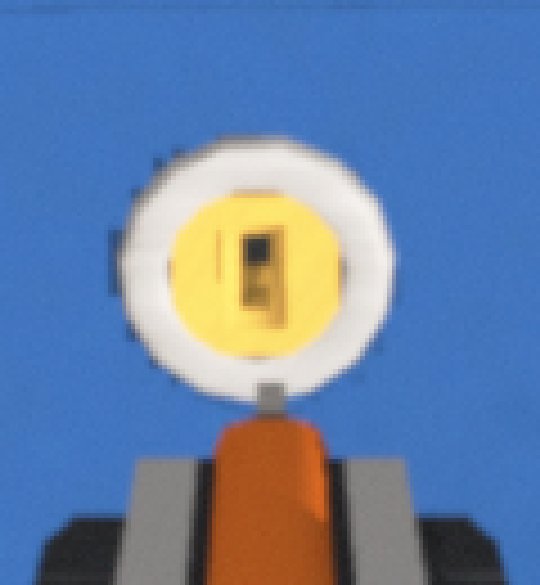

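```bash
python3 -m crank '{"travel":[[0,0,0],[0,0,0]],"rot":[[0,0,0],[0,0,0]]}'; python3 look.py w17
python3 - <<'E'
from h import *
import pickle
for n in("w16","w17"):
    m,o=pickle.load(open(n+".pkl","rb")); im=cv2.imread(f"pics/{n}.png")
    hsv=cv2.cvtColor(im,cv2.COLOR_BGR2HSV)
    y=cv2.inRange(hsv,(15,60,100),(32,255,255)); y[:190]=0;y[330:]=0;y[:,:280]=0;y[:,370:]=0
    y=cv2.morphologyEx(y,cv2.MORPH_OPEN,np.ones((3,3)))
    ct=max(cv2.findContours(y,cv2.RETR_EXTERNAL,cv2.CHAIN_APPROX_NONE)[0],key=cv2.contourArea); (cx,cy),ax,an=cv2.fitEllipse(ct)
    k=atz(m,(cx,cy),.093); p=np.array(o["position"])
    print(n,"face px",round(cx,1),round(cy,1),np.round(ax,1),"keyhole",k.round(4),"TCP",p.round(4))
    b=atz(m,(325.2,275),p[2]-.106); print(" blade edge",b.round(4),"cam",proj(m,p+[0,0,-.1105]).round(1))
E
```

```text
clock: 16.95
position: [0.4863, -0.2835, 0.2496]
tool_rot: [3.141, -0.0, -3.11]
force: [-0.6, -0.7, -1.2]
grip_width: 0.0087
[ 0.4863 -0.2835  0.2496] [ 3.141 -0.    -3.11 ]
w16 face px 321.5 250.6 [37.2 38.5] keyhole [ 0.4866 -0.2852  0.093 ] TCP [ 0.4862 -0.2833  0.2488]
 blade edge [ 0.4827 -0.2832  0.1428] cam [[324.7 278.3]]
w17 face px 322.0 249.8 [36.7 38.7] keyhole [ 0.4867 -0.2852  0.093 ] TCP [ 0.4863 -0.2835  0.2496]
 blade edge [ 0.4829 -0.2834  0.1436] cam [[324.9 278. ]]
```

```bash
python3 -m crank '{"travel":[[-0.06,-0.17,0],[-0.06,-0.17,-1],[-0.06,-0.17,-2.5],[-0.06,-0.17,-3.5],[-0.06,-0.17,-3.9],[-0.06,-0.17,-3.9],[-0.06,-0.17,-3.9]],"rot":[[0,0,0],[0,0,0],[0,0,0],[0,0,0],[0,0,0],[0,0,0],[0,0,0]]}'; python3 look.py w18
python3 - <<'E'
from h import *
import pickle
m,o=pickle.load(open("w18.pkl","rb")); im=cv2.imread("pics/w18.png"); p=np.array(o["position"])
print(proj(m,[.4866,-.2852,.093]), proj(m,p+[.001,0,-.1105]),proj(m,p+[.001-.0045,0,-.106]))
cv2.imwrite("pics/w18z.png",cv2.resize(im[190:320,265:385],None,fx=4.5,fy=4.5,interpolation=cv2.INTER_NEAREST))
E
```

```text
clock: 17.7
position: [0.4854, -0.2863, 0.2109]
tool_rot: [-3.141, 0.0, -3.111]
force: [0.0, -0.3, -0.6]
grip_width: 0.0089
[ 0.4854 -0.2863  0.2109] [-3.141  0.    -3.111]
[[327.12555671 274.76465487]] [[324.96220065 279.94760191]] [[325.25707299 274.64419204]]
```

View pics/w18z.png

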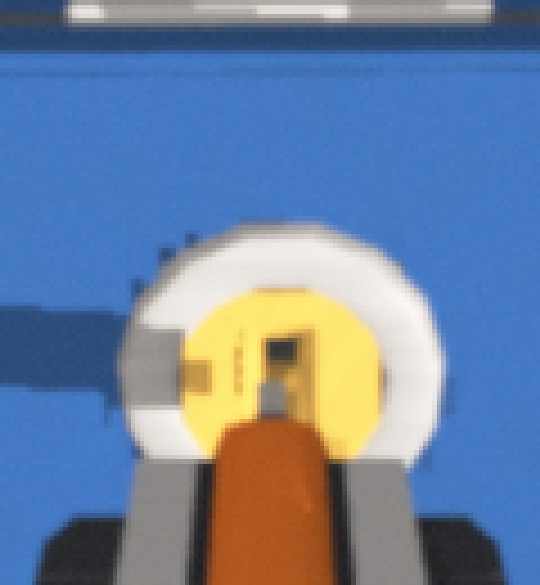

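```bash
python3 - <<'E'
from h import *
import pickle
m,o=pickle.load(open("w18.pkl","rb"))
print(proj(m,[[.4866-.011,-.2852,.093],[.4866-.018,-.2852,.0935],[.4866,-.2852+.018,.0935],[.4866,-.2852-.018,.0935]]))
print([ (265+u/4.5,190+v/4.5) for u,v in[(282,288),(290,228),(443,370),(119,370)]])
E
python3 -m crank '{"travel":[[0.02,0.1,0],[0.02,0.1,-0.3],[0.02,0.1,-0.6],[0.02,0.1,-0.8],[0.02,0.1,-0.8],[0.02,0.1,-0.8]],"rot":[[0,0,0],[0,0,0],[0,0,0],[0,0,0],[0,0,0],[0,0,0]]}'; python3 look.py w19
python3 - <<'E'
from h import *
im=cv2.imread("pics/w19.png")
cv2.imwrite("pics/w19z.png",cv2.resize(im[190:320,265:385],None,fx=4.5,fy=4.5,interpolation=cv2.INTER_NEAREST))
E
```

```text
[[327.83470237 253.98034717]
 [328.30619451 240.70045773]
 [362.99045244 276.14005807]
 [291.21772854 274.10910695]]
[(327.6666666666667, 254.0), (329.44444444444446, 240.66666666666666), (363.44444444444446, 272.22222222222223), (291.44444444444446, 272.22222222222223)]
clock: 18.35
position: [0.4855, -0.2852, 0.2026]
tool_rot: [3.142, -0.0, -3.111]
force: [-0.2, -0.6, 0.0]
grip_width: 0.0088
[ 0.4855 -0.2852  0.2026] [ 3.142 -0.    -3.111]
```

View pics/w19z.png

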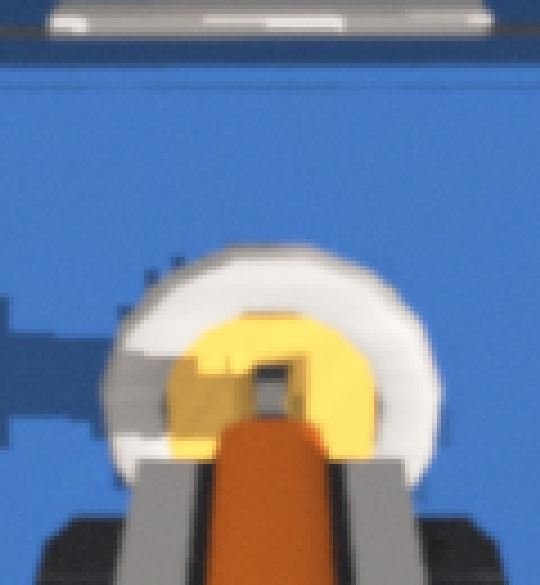

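```bash
python3 -m crank '{"travel":[[0,0,-0.1],[0,0,-0.2],[0,0,-0.3],[0,0,-0.4],[0,0,-0.5],[0,0,-0.5]],"rot":[[0,0,0],[0,0,0],[0,0,0],[0,0,0],[0,0,0],[0,0,0]]}'; python3 -m crank '{"travel":[[0,0,-0.1],[0,0,-0.2],[0,0,-0.3],[0,0,-0.3]],"rot":[[0,0,0],[0,0,0],[0,0,0],[0,0,0]]}'; python3 -c "
from h import *
o=bot.observe();print(np.round(o['force'],1),np.round(o['moment'],2))"
```

```text
clock: 19.0
position: [0.4855, -0.2852, 0.1975]
tool_rot: [3.141, -0.0, -3.111]
force: [-0.4, 0.2, -0.1]
grip_width: 0.0086
clock: 19.4
position: [0.4855, -0.2852, 0.1945]
tool_rot: [3.141, -0.0, -3.111]
force: [0.3, -0.3, 0.5]
grip_width: 0.0092
[ 0.3 -0.3  0.5] [-0.04  0.02  0.03]
```

```bash
python3 -m crank '{"travel":[[0.12,0,-0.03],[0,0,-0.06],[-0.12,0,-0.09],[0,0,-0.12],[0.12,0,-0.15],[0,0,-0.18],[-0.12,0,-0.2],[0,0,-0.2]],"rot":[[0,0,0],[0,0,0],[0,0,0],[0,0,0],[0,0,0],[0,0,0],[0,0,0],[0,0,0]]}'; python3 -c "
from h import *
o=bot.observe();print(np.round(o['force'],1),np.round(o['moment'],2))"
```

```text
clock: 20.2
position: [0.4855, -0.2852, 0.1927]
tool_rot: [-3.142, 0.0, -3.111]
force: [-0.4, -0.2, 0.1]
grip_width: 0.0089
[-0.4 -0.2  0.1] [0.04 0.05 0.04]
```

```bash
W='{"travel":0}'; python3 -m crank '{"travel":[[0.12,0,-0.03],[0,0,-0.06],[-0.12,0,-0.09],[0,0,-0.12],[0.12,0,-0.15],[0,0,-0.18],[-0.12,0,-0.2],[0,0,-0.2]],"rot":[[0,0,0],[0,0,0],[0,0,0],[0,0,0],[0,0,0],[0,0,0],[0,0,0],[0,0,0]]}'; python3 -m crank '{"travel":[[0.12,0,-0.03],[0,0,-0.06],[-0.12,0,-0.09],[0,0,-0.12],[0.12,0,-0.15],[0,0,-0.18],[-0.12,0,-0.2],[0,0,-0.2]],"rot":[[0,0,0],[0,0,0],[0,0,0],[0,0,0],[0,0,0],[0,0,0],[0,0,0],[0,0,0]]}'
```

```text
clock: 21.0
position: [0.4854, -0.2852, 0.1907]
tool_rot: [3.142, -0.0, -3.111]
force: [-2.5, -0.5, 0.3]
grip_width: 0.0089
clock: 21.8
position: [0.4856, -0.2852, 0.1887]
tool_rot: [-3.142, 0.0, -3.111]
force: [0.1, 0.3, -0.9]
grip_width: 0.009
```

```bash
python3 -m crank '{"travel":[[0.12,0,-0.03],[0,0,-0.06],[-0.12,0,-0.09],[0,0,-0.12],[0.12,0,-0.15],[0,0,-0.18],[-0.12,0,-0.2],[0,0,-0.2]],"rot":[[0,0,0],[0,0,0],[0,0,0],[0,0,0],[0,0,0],[0,0,0],[0,0,0],[0,0,0]]}'; python3 -m crank '{"travel":[[0.12,0,-0.03],[0,0,-0.06],[-0.12,0,-0.09],[0,0,-0.12],[0.12,0,-0.15],[0,0,-0.18],[-0.12,0,-0.2],[0,0,-0.2]],"rot":[[0,0,0],[0,0,0],[0,0,0],[0,0,0],[0,0,0],[0,0,0],[0,0,0],[0,0,0]]}';  python3 -m crank '{"travel":[[0.12,0,-0.03],[0,0,-0.06],[-0.12,0,-0.09],[0,0,-0.12],[0.12,0,-0.15],[0,0,-0.18],[-0.12,0,-0.2],[0,0,-0.2]],"rot":[[0,0,0],[0,0,0],[0,0,0],[0,0,0],[0,0,0],[0,0,0],[0,0,0],[0,0,0]]}'
```

```text
clock: 22.6
position: [0.4855, -0.2852, 0.1867]
tool_rot: [-3.142, 0.0, -3.111]
force: [-0.7, 0.5, -0.7]
grip_width: 0.009
clock: 23.4
position: [0.4855, -0.2852, 0.1847]
tool_rot: [-3.142, 0.0, -3.111]
force: [-0.0, 0.6, -0.1]
grip_width: 0.0086
clock: 24.2
position: [0.4855, -0.2852, 0.1828]
tool_rot: [-3.141, 0.0, -3.111]
force: [0.3, 0.0, 1.2]
grip_width: 0.0089
```

```bash
python3 look.py w20
python3 - <<'E'
from h import *
im=cv2.imread("pics/w20.png")
a=cv2.resize(im[210:410,250:400],None,fx=3,fy=3,interpolation=cv2.INTER_NEAREST)
s=bot.grab_frame("side")[:,:,::-1]; b=cv2.resize(s[150:250,290:370],None,fx=4,fy=4,interpolation=cv2.INTER_CUBIC)
out=np.zeros((600,780,3),np.uint8); out[:600,:450]=a; out[:400,455:775]=b; cv2.imwrite("pics/w20z.png",out)
E
```

```text
[ 0.4855 -0.2852  0.1828] [-3.141  0.    -3.111]
```

View pics/w20z.png

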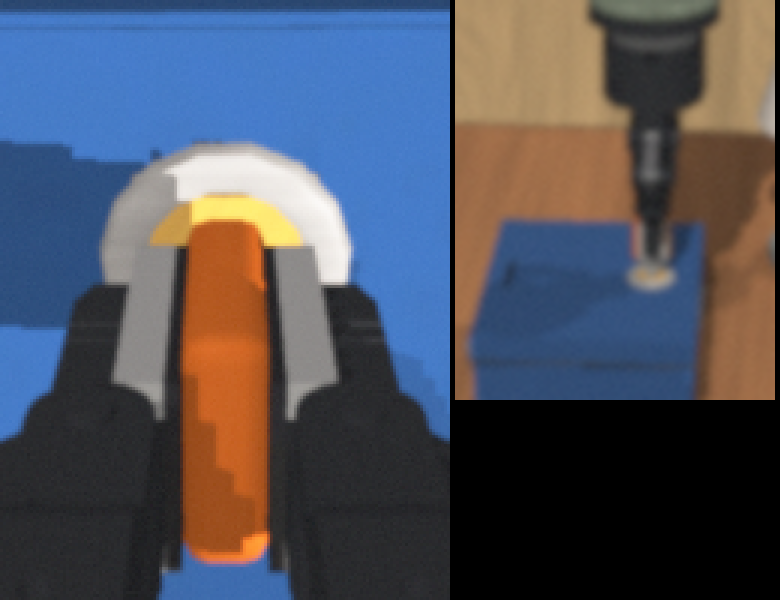

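```bash
python3 -m crank '{"travel":[[0.12,0,-0.03],[0,0,-0.06],[-0.12,0,-0.09],[0,0,-0.12],[0.12,0,-0.15],[0,0,-0.18],[-0.12,0,-0.2],[0,0,-0.2]],"rot":[[0,0,0],[0,0,0],[0,0,0],[0,0,0],[0,0,0],[0,0,0],[0,0,0],[0,0,0]]}'; python3 -m crank '{"travel":[[0.12,0,-0.03],[0,0,-0.06],[-0.12,0,-0.09],[0,0,-0.12],[0.12,0,-0.15],[0,0,-0.18],[-0.12,0,-0.2],[0,0,-0.2]],"rot":[[0,0,0],[0,0,0],[0,0,0],[0,0,0],[0,0,0],[0,0,0],[0,0,0],[0,0,0]]}';  python3 -m crank '{"travel":[[0.12,0,-0.03],[0,0,-0.06],[-0.12,0,-0.09],[0,0,-0.12],[0.12,0,-0.15],[0,0,-0.18],[-0.12,0,-0.2],[0,0,-0.2]],"rot":[[0,0,0],[0,0,0],[0,0,0],[0,0,0],[0,0,0],[0,0,0],[0,0,0],[0,0,0]]}'
```

```text
clock: 25.1
position: [0.4855, -0.2852, 0.1807]
tool_rot: [-3.142, 0.0, -3.111]
force: [0.3, 0.2, 0.1]
grip_width: 0.009
clock: 25.9
position: [0.4855, -0.2852, 0.1787]
tool_rot: [-3.142, 0.0, -3.111]
force: [0.3, -0.1, -1.0]
grip_width: 0.009
clock: 26.7
position: [0.4855, -0.2852, 0.1767]
tool_rot: [-3.142, 0.0, -3.111]
force: [-0.0, 0.4, -0.2]
grip_width: 0.0089
```

```bash
python3 -m crank '{"travel":[[0.1,0,-0.03],[0,0,-0.06],[-0.1,0,-0.09],[0,0,-0.12],[0.1,0,-0.15],[0,0,-0.15],[-0.1,0,-0.15],[0,0,-0.15]],"rot":[[0,0,0],[0,0,0],[0,0,0],[0,0,0],[0,0,0],[0,0,0],[0,0,0],[0,0,0]]}'; python3 -m crank '{"travel":[[0,0,-0.03],[0,0,-0.06],[0,0,-0.06]],"rot":[[0,0,0],[0,0,0],[0,0,0]]}'
```

```text
clock: 27.5
position: [0.4854, -0.2853, 0.1754]
tool_rot: [-3.142, -0.0, -3.111]
force: [-4.0, 1.1, 9.5]
grip_width: 0.0095
clock: 27.8
position: [0.4854, -0.2854, 0.1753]
tool_rot: [-3.141, -0.0, -3.112]
force: [-4.3, 2.3, 17.6]
grip_width: 0.0091
```

```bash
python3 -m crank '{"travel":[[0.12,0,0],[0,0,0],[-0.12,0,0],[0,0,0],[0.12,0,0],[0,0,0],[-0.12,0,0],[0,0,0]],"rot":[[0,0,0],[0,0,0],[0,0,0],[0,0,0],[0,0,0],[0,0,0],[0,0,0],[0,0,0]]}'; python3 look.py w21
python3 - <<'E'
from h import *
im=cv2.imread("pics/w21.png")
a=cv2.resize(im[210:410,250:400],None,fx=3,fy=3,interpolation=cv2.INTER_NEAREST)
cv2.imwrite("pics/w21z.png",a)
E
```

```text
clock: 28.6
position: [0.4855, -0.2854, 0.1753]
tool_rot: [-3.141, 0.0, -3.112]
force: [-6.5, 2.2, 20.1]
grip_width: 0.0094
[ 0.4855 -0.2854  0.1753] [-3.141  0.    -3.112]
```

View pics/w21z.png

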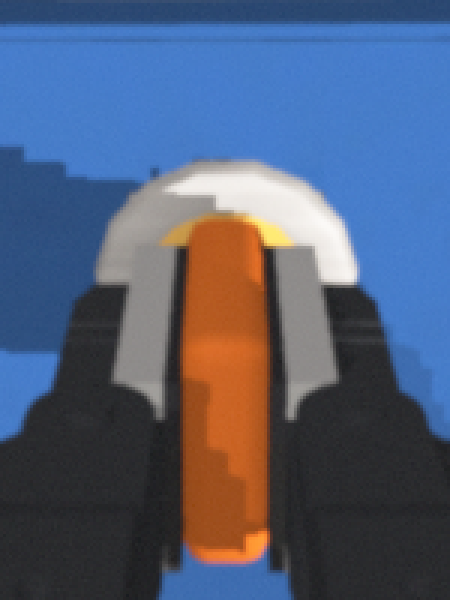

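```bash
python3 -m crank '{"travel":[[0,0.01,0.02],[0,0.02,0.03],[0.005,0.03,0.03],[0.01,0.04,0.03],[0.013,0.05,0.03],[0.02,0.06,0.03],[0.026,0.067,0.03],[0.033,0.074,0.03]],"rot":[[0,0,-6],[0,0,-12],[0,0,-18],[0,0,-24],[0,0,-30],[0,0,-36],[0,0,-42],[0,0,-48]]}' - 85; python3 -c "
from h import *
o=bot.observe();print(np.round(o['force'],1),np.round(o['moment'],3),np.round(o['qpos'],2))"
```

```text
clock: 29.45
position: [0.4861, -0.2842, 0.1754]
tool_rot: [3.141, 0.0, 2.33]
force: [0.1, 4.0, 12.9]
grip_width: 0.009
[ 0.1  4.  12.9] [ 0.911 -0.097  0.045] [ 0.2   0.62  0.31  1.88 -0.29  0.68  1.45]
```

```bash
python3 -m crank '{"travel":[[0.008,0.007,0],[0.02,0.014,0],[0.033,0.02,0],[0.046,0.024,0],[0.06,0.026,0],[0.074,0.026,0],[0.084,0.024,0],[0.091,0.023,0]],"rot":[[0,0,-6],[0,0,-13],[0,0,-21],[0,0,-29],[0,0,-37],[0,0,-45],[0,0,-52],[0,0,-56]]}'; python3 -m crank '{"travel":[[0,0,0],[0,0,0]],"rot":[[0,0,0],[0,0,0]]}';python3 -c "
from h import *
o=bot.observe();print(np.round(o['force'],1),np.round(o['moment'],3),np.round(o['qpos'],2))"; python3 look.py w22
```

```text
clock: 30.25
position: [0.4875, -0.2838, 0.1754]
tool_rot: [3.141, -0.001, 1.352]
force: [3.1, 4.7, 11.9]
grip_width: 0.0088
clock: 30.45
position: [0.4875, -0.2838, 0.1754]
tool_rot: [3.141, -0.001, 1.357]
force: [2.2, 3.8, 11.5]
grip_width: 0.009
[ 2.2  3.8 11.5] [ 0.962 -0.646  0.087] [ 0.03  0.68  0.58  1.89 -0.54  0.73  0.7 ]
[ 0.4875 -0.2838  0.1754] [ 3.141e+00 -1.000e-03  1.357e+00]
```

View pics/w22.png

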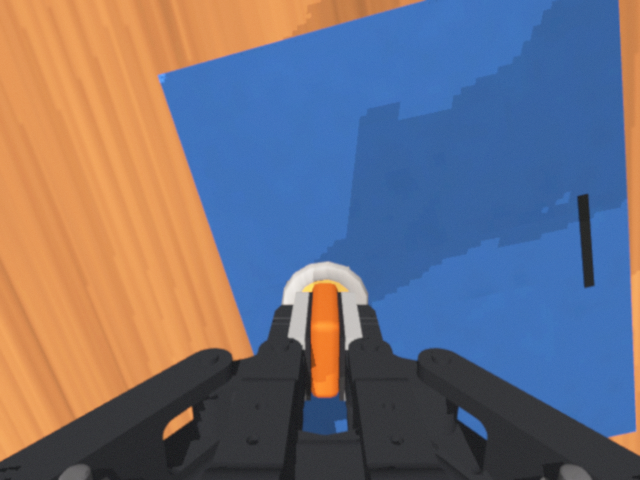

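```bash
python3 -m crank '{"travel":[[0,0,0],[0,0,0],[0,0,0],[0,0,0],[0,0,0],[0,0,0],[0,0,0],[0,0,0]],"rot":[[0,0,-1],[0,0,-2],[0,0,-2],[0,0,-2],[0,0,-2],[0,0,-2],[0,0,-2],[0,0,-2]]}'
python3 - <<'E'
from h import *
o=bot.observe();print(np.round(o['force'],1),np.round(o['moment'],3),np.round(o['tool_rot'],3))
for n in ["side","top"]:
    im=bot.grab_frame(n); cv2.imwrite(f"pics/{n}9.png",im[:,:,::-1])
E
python3 look.py w23
python3 - <<'E'
import cv2
im=cv2.imread("pics/w23.png"); cv2.imwrite("pics/w23z.png",cv2.resize(im[240:420,260:400],None,fx=3.2,fy=3.2,interpolation=cv2.INTER_NEAREST))
E
```

```text
clock: 31.3
position: [0.4875, -0.2838, 0.1754]
tool_rot: [3.141, -0.001, 1.322]
force: [3.8, 3.8, 12.1]
grip_width: 0.0088
[ 3.8  3.8 12.1] [ 0.967 -0.735  0.121] [ 3.141e+00 -1.000e-03  1.322e+00]
[ 0.4875 -0.2839  0.1754] [ 3.141e+00 -1.000e-03  1.322e+00]
```

View pics/top9.png

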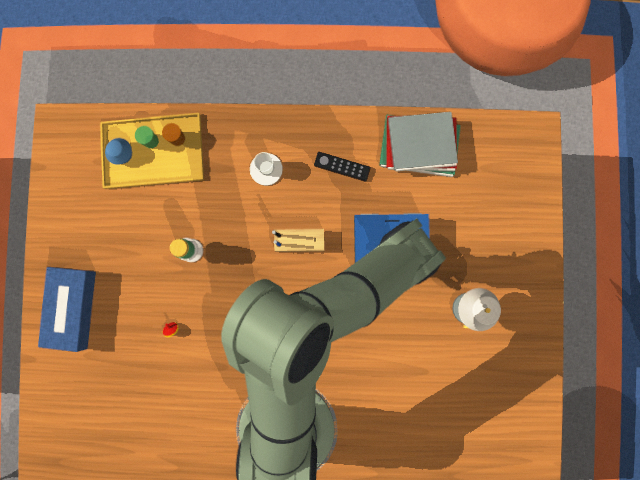

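View pics/side9.png

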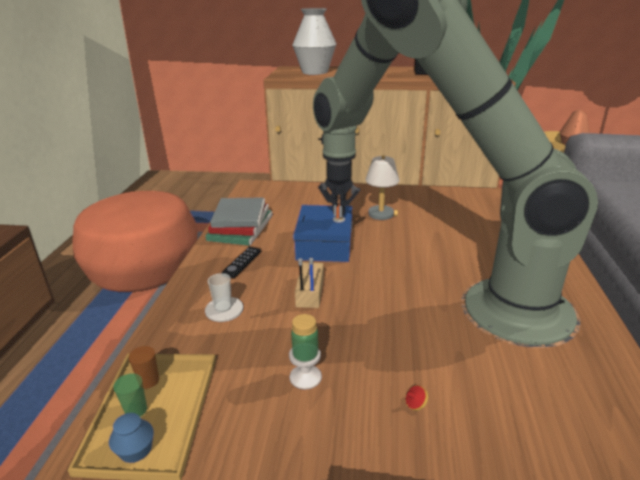

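View pics/w23z.png

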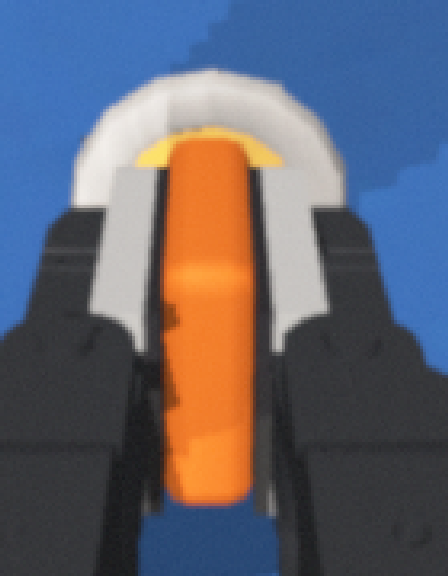

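Run:
```python
from workcell import bot
print(bot.job_done())
```

```text
the job is handed in; nothing more can be done
None
```

The jar is on its stand, and the key is fully home in the lock and held turned clockwise. I handed the job in at about 31.5 s of the 67 s allowed. No verdict is reported, so what follows rests on my own checks.

- **Jar:** I lifted it off the lid, set it on the round white stand and let go. Wrist and side pictures show it upright and centred to within about 1–2 mm.
- **Key in the lock:** I took it from the pen stand and eased it in with ±1.2 mm wiggles along the slot. The force readings between steps stayed below 3 N until the shoulder met the lock's face. It stopped at the expected height under a push of about 20 N, and more wiggling did not lower it.
- **Turn:** the hand turned 1.85 rad clockwise, so the lock should stand at about 1.65 rad, allowing 0.2 rad of lag. That is past the quarter turn of 1.57 and short of the stop at 1.85. The lock's angle could not be seen directly. The key sits straight in the grip, and a torque of about 0.1 N m fits the lock's spring being held.
- **At hand-in:** the gripper holds the key with an 85 N grip and about 12 N of downward push. By eye in the last side and top pictures, the other things stand where they were.

No check failed. The side camera alone placed things up to 10 mm off from the other views, so I worked from the wrist camera instead.

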